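# Snap the sample tub's lid shut

## Robot

A 7-joint arm with a two-finger parallel gripper is mounted at the origin on the work surface. World frame = base frame: x ahead of the robot, y to its left, z up, the work surface at z = 0. Lengths are in m, angles in rad, forces in N, time in s.
With the tool pointing down it reaches from about 0.4 to 0.875 m from the base axis. Payload 19.3 kg.
Tool frame: the origin (TCP) lies on the centre line of the jaws, within the pads' length; the fingertips stand 8 mm ahead of it and the grasp point (between the pads) lies 11 mm behind it; z points along the fingers, y is the line along which they close (so a half turn about z gives the same grasp; the last joint's range is limited). The gripper opens to 85 mm and grips with 20 to 120 N. Pads are 22 mm wide; open, the fingers measure 114 mm over their backs; the gripper's body (76 mm by 85 mm) begins 54 mm behind the grasp point. The pads swing forward as they close: fully open they stand 13 mm farther back than shut.
Start: joints at [1.162, 0.521, -0.036, 1.599, 0.021, 1.021, -0.113], TCP at [0.208, -0.589, 0.239] pointing down, gripper open.
Joint ranges: [-2.91, 2.91], [-0.3, 2.13], [-1.5, 1.42], [0.17, 2.43], [-1.26, 4.41], [0.16, 1.93], [-2.52, 2.52]. Speed limits (rad/s): [1.89, 1.89, 2.39, 2.39, 3.01, 3.01, 3.01].

## Interface

Orientations are given as [roll, pitch, yaw] about the fixed x, y, z axes, in that order (R = Rz(yaw) Ry(pitch) Rx(roll)).
In Python, from workcell import status, grab_frame, camera_params, bot, search_frame, silhouettes gives the robot as it stands.
- The arm moves only by the shell command python3 -m creep 'ROWS' [FORCE]. ROWS is JSON, a list of rows, each a list of 5 numbers: the shift along the tool's x, y, z in units of 60 mm (1.0 is 60 mm), then the turn about the tool's z in units of 8 degrees (1.0 is 8 degrees), then the opening, from 0 (shut) to 1 (fully open). In form: [[x, y, z, twist, hand], ...]. A call has 1 to 5 rows; each row is the pose to reach, as a shift and turn from the pose commanded when the call began, along the tool's axes at that moment; what a row does not reach only later rows make up. A row lasts 1/8 s, in which the tool goes at most 62.5 mm and 10.7 degrees, less where a joint would pass 70% of its speed; a pose out of reach is approached as far as the arm can. A call with a gripper value outside its range is refused whole. The fingers move at their own pace and stop on an object; FORCE is the grip in N (left out, the last holds). Time passes only in rows, so rows that repeat a pose let the fingers close. It gives the time, the measured TCP pose, the force, the opening and the grip force at its end, in the units of the state.
- status.observe(): the state, without advancing time (a new reading comes with each control period).
- grab_frame(name): name is "scene" or "side" or "wrist"; returns the picture (384x512x3 uint8, blue, green, red); there is no depth.
- camera_params(name): a dict with "K" (3x3 intrinsics, pixels), "rvec" (rotation vector, rad) and "tvec" (3), from world to camera coordinates, as OpenCV has them; the wrist camera has in their place "tool_from_camera" (4x4, takes a point from camera to tool coordinates, whose origin is the TCP and whose axes are the flange's). Camera axes: x right, y down, z forward; pixel columns grow to the right and rows downward; lengths in m; the calibration is good to about 2 mm. A picture is of the moment at which its call begins: read the wrist's pose just before it. camera_params takes no time and is no camera call.
- bot.job_done(): hands the job in; it is judged then, once.
Trained networks look in the newest picture that a camera, given by its name, has taken for a name from the list of things; names that differ only in an ending like _2 or _b are one class to them, and where a whole thing is asked for, a point or a joint stands for the part that bears it (a point fixed in the world has none). Each returns a list of dicts, best first, with "p" (0 to 1); they miss things now and then, are a little off and sometimes report something else, mostly with a low value. They report only what shows in the picture. A call takes as long as a camera call. They do not tell look-alikes from the thing itself.
- search_frame(camera, name): "extent" ([left, top, right, bottom] as shares, 0 to 1, of the picture: columns of its width, rows of its height, round what is visible of it).
- silhouettes(camera, name): "mask" (384x512 bool, what is visible of it) and "extent" ([left, top, right, bottom] as shares, 0 to 1, of the picture: columns of its width, rows of its height, round what is visible of it).
The state is a dict: "clock": time; "qpos": joint angles; "qd": joint speeds; "joint_efforts": joint torques, N m; "position": TCP position; "tool_rot": TCP orientation; "force": force on the tool from outside, world axes, zero at the start; "moment": the same for the moment, N m; "grip_width": finger opening in m; "finger_force": force on a finger pad.
Only numpy, scipy, OpenCV 4.12 (cv2) and the standard library are available. Lean on these libraries where they do the work, as an engineer would, in place of code of your own. Each camera call takes 0.05 s, during which the arm holds its last target. There are 200 camera calls.

## Task

The lid of the rectangular sample tub is only laid on: press its four rim sections down with the fingertips, one after another, until each has snapped shut, leaving the end with the pull tab until last so that the air can escape. Do not lift the tub or push it from its place, leave everything else as it stands, and finish with the hand clear.

Things in the scene. Friction and masses are not known exactly. Their poses are not given: they have to be found in the camera images.
- tub: milky white sample tub, loose on the bench, about 0.85 kg, 160 x 120 mm over its white lid. Origin: centre of its underside (z = 0). x: along its long side towards the pull-tab end, y: across, z: up. Lid: a sunken middle panel and four corner pads, 70-72 mm above the bench, and between the corners four separate straight rim sections, each sliding straight down on its own.
- rim_tab_top (a point): centre of the flat top face of the short-end rim section with a rounded pull tab sticking out 45 mm past its centre line (34 mm wide, 2-6 mm below the top face): 24 x 68 mm, long side across the tub, 68 mm from the tub's centre towards +x of the tub. The point moves with the section: 84 mm above the bench while it is up, 76 mm when snapped shut (still 4 mm or more above the panel and corner pads).
- rim_tab (a joint): downward travel of that section in m: 0 up (unlatched), 0.008 snapped shut. An over-centre snap: it resists with about 6 N at first, less further down, and past about 4 mm it jumps shut and stays; let go earlier and it springs back up. It stops hard at 8 mm.
- rim_end_top (a point): centre of the flat top face of the short-end rim section without a tab: 24 x 68 mm, long side across the tub, 68 mm from the tub's centre towards -x of the tub. The point moves with the section: 84 mm above the bench while it is up, 76 mm when snapped shut (still 4 mm or more above the panel and corner pads).
- rim_end (a joint): downward travel of that section in m: 0 up (unlatched), 0.008 snapped shut. An over-centre snap: it resists with about 6 N at first, less further down, and past about 4 mm it jumps shut and stays; let go earlier and it springs back up. It stops hard at 8 mm.
- rim_left_top (a point): centre of the flat top face of the long-side rim section on the tub's +y side: 106 x 24 mm, long side along the tub, 48 mm from the tub's centre. The point moves with the section: 84 mm above the bench while it is up, 76 mm when snapped shut (still 4 mm or more above the panel and corner pads).
- rim_left (a joint): downward travel of that section in m: 0 up (unlatched), 0.008 snapped shut. An over-centre snap: it resists with about 6 N at first, less further down, and past about 4 mm it jumps shut and stays; let go earlier and it springs back up. It stops hard at 8 mm.
- rim_right_top (a point): centre of the flat top face of the long-side rim section on the tub's -y side: 106 x 24 mm, long side along the tub, 48 mm from the tub's centre. The point moves with the section: 84 mm above the bench while it is up, 76 mm when snapped shut (still 4 mm or more above the panel and corner pads).
- rim_right (a joint): downward travel of that section in m: 0 up (unlatched), 0.008 snapped shut. An over-centre snap: it resists with about 6 N at first, less further down, and past about 4 mm it jumps shut and stays; let go earlier and it springs back up. It stops hard at 8 mm.
- vial: bystander: white plastic screw-cap jar, 36 mm across, 62 mm tall standing close beside the tub, loose, to be left alone. Origin: centre of its underside.
- cup_near: bystander: small white open plastic cup, 50 mm across, 45 mm tall standing close beside the tub, loose, to be left alone. Origin: centre of its underside.
- open_tub: bystander: open square milky plastic tub, 100 x 100 x 75 mm high, loose, to be left alone. Origin: centre of its underside.
- sample_bottle: bystander: milky plastic bottle, 56 mm across, 130 mm tall, loose, to be left alone. Origin: centre of its underside.
- cup_far: bystander: small white open plastic cup, 56 mm across, 50 mm tall, loose, to be left alone. Origin: centre of its underside.
- slide_box: bystander: open paper box of glass slides, 75 x 100 mm, up to 56 mm high, loose, to be left alone. Origin: centre of its underside.
- spatula: bystander: lab spatula with a blue handle, 170 mm long, lying flat, loose, to be left alone. Origin: near the middle of its length.
Mind the look-alikes: they are no part of the job. Leave any yellow look-alike of the tub alone.

How it is judged:
By the outcome, as a careful person would: the job done as asked, in the order asked, and still so for the second after the job is handed in, with the robot touching nothing.
It also fails if it takes over 48 s, if anything falls off the work surface, if the arm or the gripper's body presses on something with over 40 N, if the wrist force passes 120 N, or if a joint passes its speed limit or range.

## Working session

There is one attempt and no reset: what is moved stays moved. The work goes in short steps, Python scripts to look and compute and a shell command to move; the robot and the scene stay as the last step left them, time stands still between calls to the robot, and variables do not carry over. Pictures are saved under pics/ and viewed, at most 10 in all, crops included, and the job is handed in when it is done.

```bash
mkdir -p pics; python3 - <<'E'
from workcell import *
import cv2,numpy as np
s=status.observe();print(s['clock'],s['position'],s['tool_rot'],s['force'])
a=grab_frame("scene");b=grab_frame("side")
cv2.imwrite("pics/a.png",np.vstack([a,b])[:, :] if 0 else cv2.resize(np.hstack([a,b]),(800,300)))
cv2.imwrite("pics/scene.png",a);cv2.imwrite("pics/side.png",b)
for c in("scene","side"):
  for n in("tub","rim_tab_top","rim_end_top","rim_left_top","rim_right_top"):
    for d in search_frame(c,n)[:3]:print(c,n,round(d['p'],2),(np.array(d['extent'])*[512,384,512,384]).round(0))
for c in("scene","side","wrist"):print(camera_params(c))
E
```

```text
0.0 [ 0.20759876 -0.58920997  0.23876494] [-3.14057106e+00  5.18133753e-05  3.38777938e-01] [-0.18601687  0.39166951  0.33737249]
scene tub 0.98 [242. 203. 296. 284.]
scene tub 0.74 [214. 138. 267. 201.]
scene tub 0.57 [282. 217. 297. 259.]
scene rim_tab_top 0.93 [254. 202. 279. 223.]
scene rim_tab_top 0.63 [233. 165. 260. 185.]
scene rim_tab_top 0.49 [300. 328. 331. 369.]
scene rim_end_top 0.7 [219. 135. 242. 147.]
scene rim_end_top 0.68 [257. 257. 290. 273.]
scene rim_left_top 0.67 [242. 222. 258. 264.]
scene rim_left_top 0.54 [243. 141. 261. 168.]
scene rim_right_top 0.91 [283. 220. 299. 259.]
scene rim_right_top 0.65 [213. 147. 230. 180.]
side tub 0.82 [231. 200. 280. 264.]
side rim_tab_top 0.57 [249. 180. 268. 190.]
side rim_tab_top 0.49 [245. 198. 269. 213.]
side rim_end_top 0.62 [263. 164. 281. 171.]
side rim_end_top 0.62 [245. 234. 270. 248.]
side rim_left_top 0.68 [234. 211. 244. 234.]
side rim_left_top 0.46 [275. 167. 289. 189.]
side rim_right_top 0.53 [274. 210. 279. 235.]
side rim_right_top 0.5 [240. 167. 262. 181.]
{'K': array([[374.51908964,   0.        , 261.93976715],
[... 312 characters left out ...]
2.61013854],
       [  0.        ,   0.        ,   1.        ]]), 'rvec': array([ 2.05943439, -0.1466618 ,  0.05266828]), 'tvec': array([-0.52498016,  0.12585269,  1.01822464])}
{'K': array([[275.31185909,   0.        , 252.96340916],
       [  0.        , 275.31185909, 190.07817932],
       [  0.        ,   0.        ,   1.        ]]), 'tool_from_camera': array([[-1.17662437e-03, -9.63660908e-01, -2.67125943e-01,
         6.82144048e-02],
       [ 9.99999103e-01, -1.30486060e-03,  3.02553317e-04,
         3.03078171e-04],
       [-6.40120923e-04, -2.67125347e-01,  9.63661579e-01,
        -1.33529546e-01],
       [ 0.00000000e+00,  0.00000000e+00,  0.00000000e+00,
         1.00000000e+00]])}
```

View pics/scene.png

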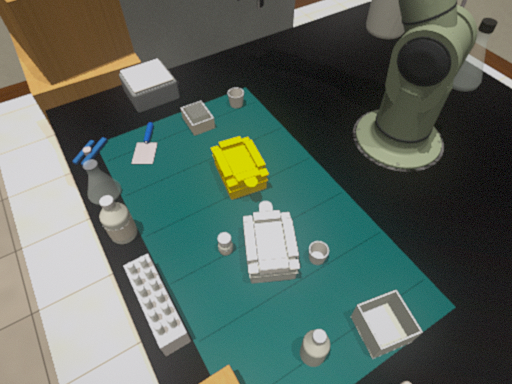

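View pics/side.png

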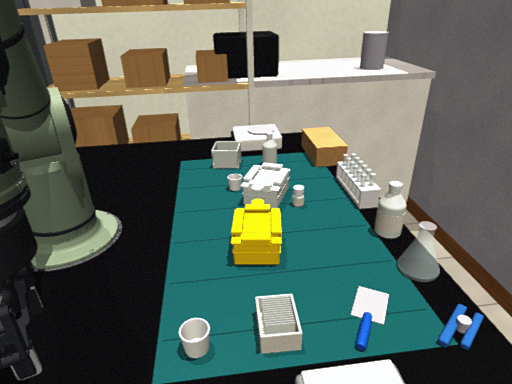

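The scene view has two candidates: a white tub at about (271,243) with its tab at (266,208), and a yellow look-alike at (240,165). The side view shows them at (267,185) for white and (257,235) for yellow. The white one fits "milky white with a white lid". I'll fit its pose and confirm it in an enlarged crop.

```bash
cat > h.py <<'E'
import numpy as np,cv2
from scipy.optimize import least_squares
from workcell import *
def ray(c,uv):
    p=camera_params(c);R=cv2.Rodrigues(p['rvec'])[0];C=-R.T@p['tvec']
    d=R.T@np.linalg.inv(p['K'])@np.array([uv[0],uv[1],1.]);return C,d
def plane(c,uv,z):
    C,d=ray(c,uv);return C+d*(z-C[2])/d[2]
def proj(c,P):
    p=camera_params(c);return cv2.projectPoints(np.array(P,float).reshape(-1,1,3),p['rvec'],p['tvec'],p['K'],None)[0][:,0]
SEC={'tab':(.068,0,.024,.068),'end':(-.068,0,.024,.068),'left':(0,.048,.106,.024),'right':(0,-.048,.106,.024)}
def w(pose,pts):
    x,y,a=pose;pts=np.array(pts,float);c,s=np.cos(a),np.sin(a)
    return np.c_[x+c*pts[:,0]-s*pts[:,1],y+s*pts[:,0]+c*pts[:,1],pts[:,2]]
def corners(k,z=.084):
    a,b,l,m=SEC[k];return [(a+i*l/2,b+j*m/2,z) for i,j in((1,1),(1,-1),(-1,-1),(-1,1))]
E
python3 - <<'E'
from h import *
im=cv2.imread('pics/scene.png')
det={'tab':(266.5,217),'end':(273.5,265),'left':(250,243),'right':(291,240)}
f=lambda p:np.concatenate([proj('scene',w(p,[SEC[k][:2]+(.084,)]))[0]-det[k] for k in det])
c0=plane('scene',(271,242),.084);t=plane('scene',(266,216),.084)
r=least_squares(f,[c0[0],c0[1],np.arctan2(*(t-c0)[1::-1])]);print(r.x,r.fun.round(1))
for n,uv in dict(vial=(225,252),cup=(318,262),yellow=(240,165)).items():print(n,plane('scene',uv,0))
cr=cv2.resize(im[190:300,200:345],None,fx=5,fy=5,interpolation=cv2.INTER_CUBIC)
for k in SEC: 
  q=(proj('scene',w(r.x,corners(k)))-[200,190]+.5)*5
  cv2.polylines(cr,[q.astype(int)],True,(0,0,255),1)
cv2.imwrite('pics/c1.png',cr)
E
```

```text
[ 0.59363563  0.14683919 -2.02489282] [ 0.5  0.1  0.2  1.4  0.2 -0.5 -0.9 -1.1]
vial [0.68377708 0.07317589 0.        ]
cup [0.49602178 0.22373497 0.        ]
yellow [ 0.5001853  -0.16751456  0.        ]
```

View pics/c1.png

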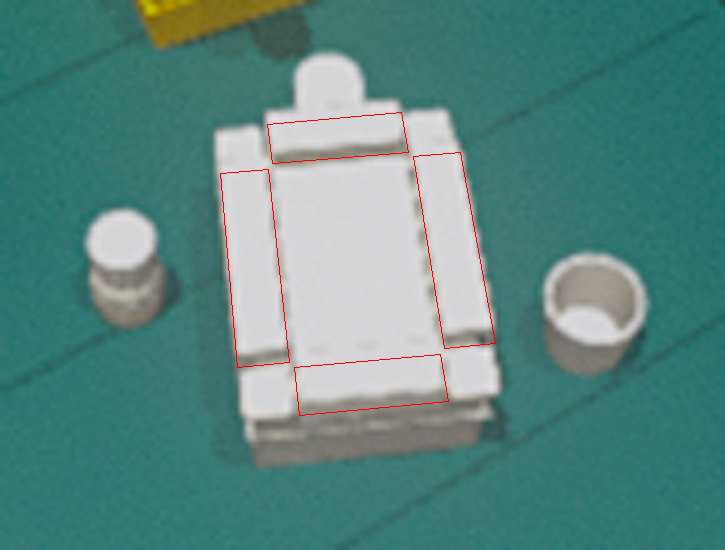

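The crop confirms the white tub with the rounded tab at the top (crop 330,80), the jar on its left and the cup on its right. The outlines sit about 1.5 px low, so I'm shifting the estimate about 5 mm towards the tab, to roughly (0.5915, 0.1425) with yaw -2.025. Next I'll move over there with the hand shut and check from close by.

```bash
python3 -m creep '[[0.7,-0.65,0,-1.1,0],[1.4,-1.3,0,-2.2,0],[2.1,-1.95,0,-3.3,0],[2.8,-2.6,0,-4.4,0],[3.5,-3.25,0,-5.55,0]]' 60
python3 - <<'E'
from h import *
s=status.observe();print(s['clock'],s['position'],s['tool_rot'],s['qpos'])
y=s['tool_rot'][2];d=np.array([.5915,.1425])-s['position'][:2]
print(d@[np.cos(y),np.sin(y)]/.06,d@[np.sin(y),-np.cos(y)]/.06,(y-1.117)/np.radians(8))
E
```

```text
clock: 1.23
position: [0.3416, -0.3341, 0.2396]
tool_rot: [3.141, 0.0, 1.119]
force: [0.7, -0.7, -0.6]
grip_width: 0.0001
finger_force: 0.0
1.225 [ 0.34162757 -0.33413266  0.2395581 ] [3.14096322e+00 3.56362674e-04 1.11886294e+00] [ 0.89879952  0.30016736 -0.30514457  1.96400615  0.1146108   0.8930578
  0.08258982]
8.96502614422617 0.2773030026355527 0.013342298457217839
```

```bash
python3 -m creep '[[0.9,0.05,0,0,0],[1.9,0.1,0,0,0],[2.9,0.15,0,0,0],[3.9,0.2,0,0,0],[4.9,0.25,0,0,0]]'
python3 -m creep '[[1,0,0,0,0],[2,0,0,0,0],[3,0,0,0,0],[4.0,0,0,0,0],[4.0,0,0,0,0]]'
python3 - <<'E'
from h import *
from scipy.spatial.transform import Rotation as Ro
s=status.observe();print(s['clock'],s['position'],s['tool_rot'],s['force'])
im=grab_frame('wrist');p=camera_params('wrist')
T=np.eye(4);T[:3,:3]=Ro.from_euler('xyz',s['tool_rot']).as_matrix();T[:3,3]=s['position']
M=np.linalg.inv(T@p['tool_from_camera']);np.savez('w.npz',M=M,K=p['K']);cv2.imwrite('pics/w1.png',im)
o=im.copy()
for k in SEC:
  P=w([.5915,.1425,-2.025],corners(k));q=(p['K']@(M[:3,:3]@P.T+M[:3,3:])).T;q=q[:,:2]/q[:,2:]
  cv2.polylines(o,[q.astype(int)],True,(0,0,255),1);print(k,q.round().tolist())
cv2.imwrite('pics/w1o.png',o)
for n in SEC:
  for d in search_frame('wrist','rim_'+n+'_top')[:2]:print(n,round(d['p'],2),(np.array(d['extent'])*[512,384,512,384]).round(0))
E
```

```text
clock: 1.85
position: [0.4849, -0.0769, 0.2396]
tool_rot: [3.141, 0.0, 1.113]
force: [0.4, -0.7, -0.1]
grip_width: -0.0
finger_force: 0.0
clock: 2.48
position: [0.5905, 0.1418, 0.2389]
tool_rot: [-3.14, -0.002, 1.119]
force: [-0.4, -0.4, -0.6]
grip_width: 0.0002
finger_force: 0.0
2.475 [0.59045809 0.14179256 0.2388533 ] [-3.14028371e+00 -2.01358128e-03  1.11913945e+00] [-0.44613191 -0.40563938 -0.5555512 ]
tab [[282.0, 246.0], [223.0, 246.0], [223.0, 227.0], [283.0, 227.0]]
end [[286.0, 125.0], [220.0, 125.0], [219.0, 100.0], [287.0, 100.0]]
left [[306.0, 224.0], [285.0, 224.0], [288.0, 128.0], [312.0, 128.0]]
right [[221.0, 224.0], [200.0, 224.0], [195.0, 128.0], [218.0, 128.0]]
end 0.79 [218. 104. 289. 127.]
end 0.59 [194. 105. 309. 244.]
left 0.85 [282. 132. 308. 229.]
right 0.81 [196. 131. 220. 225.]
```

View pics/w1o.png

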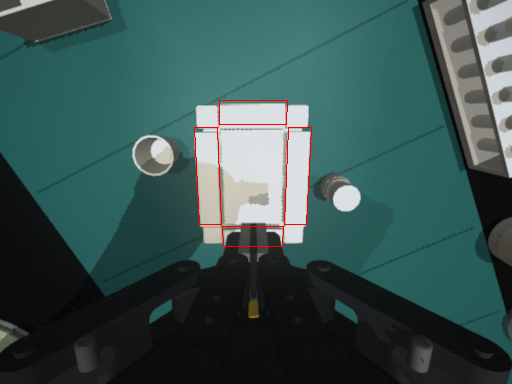

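The close view shows the rim sections about 3.5 px lower than the overlay, for example end at rows 104-127 against the predicted 100-125. That puts the tub centre at about (0.590, 0.1394) with the yaw good, and the TCP at tub (-2.4, -0.6) mm. I'll press the left section first.

```bash
python3 -m creep '[[-0.04,0.4,0.5,0,0],[-0.04,0.8,1.2,0,0],[-0.04,0.8,2.0,0,0],[-0.04,0.8,2.3,0,0],[-0.04,0.8,2.3,0,0]]'
python3 -m creep '[[0,0,0.05,0,0],[0,0,0.1,0,0],[0,0,0.15,0,0],[0,0,0.18,0,0]]'
```

```text
clock: 3.35
position: [0.6318, 0.1131, 0.1013]
tool_rot: [-3.141, 0.001, 1.113]
force: [0.1, 0.1, 0.3]
grip_width: 0.0001
finger_force: 0.0
clock: 3.85
position: [0.6323, 0.1135, 0.0909]
tool_rot: [3.141, -0.0, 1.114]
force: [-1.1, -0.7, 5.5]
grip_width: -0.0001
finger_force: 2.7
```

```bash
python3 -m creep '[[0,0,0.06,0,0],[0,0,0.12,0,0],[0,0,0.18,0,0]]'
```

```text
clock: 4.22
position: [0.6339, 0.113, 0.0832]
tool_rot: [3.137, -0.001, 1.113]
force: [-17.5, -14.9, 86.9]
grip_width: -0.0
finger_force: 43.1
```

Left is shut: the fingertip is at 75 mm with the hard stop reached. The next presses should go less deep. I'll lift and press the right section.

```bash
python3 -m creep '[[0,0,-0.5,0,0],[0,-0.8,-0.6,0,0],[0.06,-1.6,-0.6,0,0],[0.06,-1.6,-0.36,0,0],[0.06,-1.6,-0.36,0,0]]'
python3 -m creep '[[0,0,0.1,0,0],[0,0,0.2,0,0],[0,0,0.25,0,0],[0,0,0.29,0,0],[0,0,0.3,0,0]]'
```

```text
clock: 4.85
position: [0.5475, 0.1586, 0.1004]
tool_rot: [-3.141, 0.001, 1.114]
force: [-0.2, -0.2, -0.3]
grip_width: -0.0
finger_force: 0.0
clock: 5.48
position: [0.5477, 0.1589, 0.0839]
tool_rot: [3.141, 0.0, 1.113]
force: [-6.2, -3.8, 22.1]
grip_width: -0.0002
finger_force: 10.8
```

```bash
python3 -m creep '[[0,0,-0.6,0,0],[0.55,0.39,-0.6,0,0],[1.15,0.78,-0.6,0,0],[1.15,0.78,-0.3,0,0],[1.15,0.78,-0.3,0,0]]'
python3 -m creep '[[0,0,0.1,0,0],[0,0,0.2,0,0],[0,0,0.25,0,0],[0,0,0.29,0,0],[0,0,0.3,0,0]]'
```

```text
clock: 6.1
position: [0.6187, 0.1997, 0.0996]
tool_rot: [-3.139, 0.002, 1.114]
force: [-0.3, -0.3, 0.5]
grip_width: -0.0001
finger_force: 0.0
clock: 6.72
position: [0.62, 0.2002, 0.084]
tool_rot: [3.141, 0.0, 1.114]
force: [-5.2, -3.5, 16.2]
grip_width: -0.0001
finger_force: 8.0
```

Before pressing the tab end I'll check from above that the first three are shut and the tub hasn't moved.

```bash
python3 -m creep '[[0,0,-0.7,0,0],[0,0,-1.6,0,0],[-0.2,0,-2.5,0,0],[-0.2,0,-2.5,0,0],[-0.2,0,-2.5,0,0]]'
python3 - <<'E'
from h import *
from scipy.spatial.transform import Rotation as Ro
s=status.observe();print(s['position'],s['tool_rot'],s['force'])
im=grab_frame('wrist');p=camera_params('wrist')
T=np.eye(4);T[:3,:3]=Ro.from_euler('xyz',s['tool_rot']).as_matrix();T[:3,3]=s['position']
M=np.linalg.inv(T@p['tool_from_camera'])
o=im.copy()
for k in SEC:
  P=w([.590,.1394,-2.025],corners(k,.084 if k=='tab' else .076));q=(p['K']@(M[:3,:3]@P.T+M[:3,3:])).T;q=q[:,:2]/q[:,2:]
  cv2.polylines(o,[q.astype(int)],True,(0,0,255),1)
sc=grab_frame('scene');old=cv2.imread('pics/scene.png')
f=lambda a:cv2.resize(a[190:300,200:345],(400,300),interpolation=cv2.INTER_CUBIC)
cv2.imwrite('pics/w2.png',np.vstack([np.hstack([f(old),f(sc)]),np.hstack([cv2.resize(o,(400,300)),cv2.resize(grab_frame('side')[150:225,220:320],(400,300),interpolation=cv2.INTER_CUBIC)])]))
E
```

```text
clock: 7.35
position: [0.6145, 0.1894, 0.2329]
tool_rot: [-3.142, 0.0, 1.114]
force: [0.0, -0.7, -0.8]
grip_width: 0.0
finger_force: 0.0
[0.61453434 0.18935671 0.23291629] [-3.14154357e+00  2.83406280e-04  1.11355712e+00] [ 0.01522739 -0.66097527 -0.76734054]
```

View pics/w2.png

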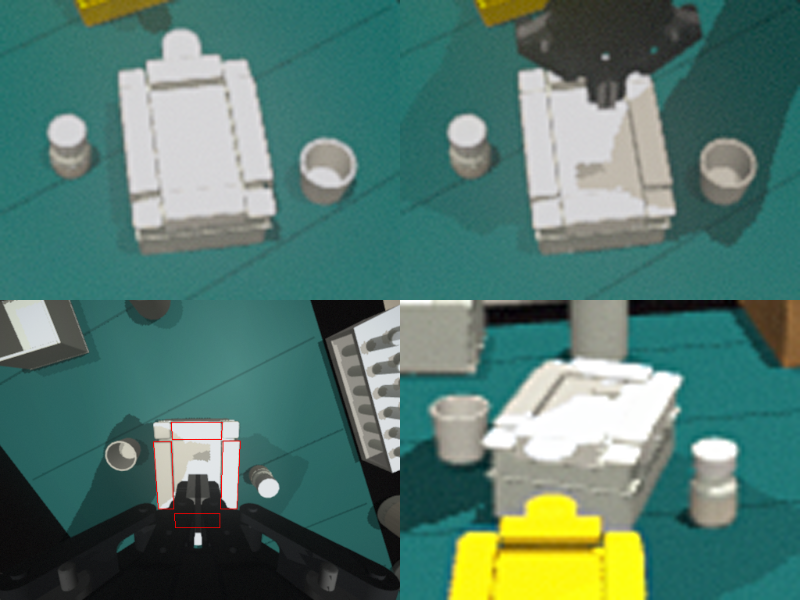

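The scene view (top right) shows the tub in place, with the side and end sections lowered and the bystanders where they were. Last comes the tab section, at tool shift x -2.06 from here.

```bash
python3 -m creep '[[-0.9,0,0,0,0],[-1.8,0,0.3,0,0],[-2.06,0,1.2,0,0],[-2.06,0,2.0,0,0],[-2.06,0,2.2,0,0]]'
python3 -m creep '[[0,0,0.1,0,0],[0,0,0.2,0,0],[0,0,0.25,0,0],[0,0,0.29,0,0],[0,0,0.3,0,0]]'
```

```text
clock: 8.12
position: [0.5585, 0.0785, 0.0985]
tool_rot: [-3.137, 0.003, 1.114]
force: [-0.3, 0.2, 0.3]
grip_width: 0.0
finger_force: 0.0
clock: 8.75
position: [0.5605, 0.0787, 0.084]
tool_rot: [3.141, -0.0, 1.114]
force: [-4.4, -1.1, 15.4]
grip_width: 0.0001
finger_force: 7.4
```

```bash
python3 -m creep '[[0,0,-0.7,0,0],[0,0,-1.6,0,0],[-0.6,0,-2.5,0,0],[-1.6,0,-2.6,0,0],[-2.6,0,-2.6,0,0]]'
python3 -m creep '[[-0.9,0,0,0,0],[-1.8,0,0,0,0],[-2,0,0,0,0],[-2,0,0,0,0]]'
python3 - <<'E'
from h import *
sc=grab_frame('scene');old=cv2.imread('pics/scene.png')
si=grab_frame('side');so=cv2.imread('pics/side.png')
f=lambda a:cv2.resize(a[190:300,200:345],(400,300),interpolation=cv2.INTER_CUBIC)
g=lambda a:cv2.resize(a[150:225,220:320],(400,300),interpolation=cv2.INTER_CUBIC)
def o(a):
  a=cv2.resize(a[190:300,200:345],None,fx=5,fy=5,interpolation=cv2.INTER_CUBIC)
  for k in SEC: cv2.polylines(a,[((proj('scene',w([.590,.1394,-2.025],corners(k,.076)))-[200,190]+.5)*5).astype(int)],True,(0,0,255),1)
  return cv2.resize(a,(400,300))
cv2.imwrite('pics/w3.png',np.vstack([np.hstack([f(old),f(sc)]),np.hstack([g(so),g(si)])]))
E
```

```text
clock: 9.38
position: [0.4908, -0.0629, 0.2405]
tool_rot: [3.139, -0.0, 1.114]
force: [1.6, -1.6, 0.1]
grip_width: 0.0001
finger_force: 0.0
clock: 9.88
position: [0.4384, -0.1693, 0.2396]
tool_rot: [3.141, -0.0, 1.112]
force: [0.9, 0.5, 0.4]
grip_width: 0.0003
finger_force: 0.0
```

View pics/w3.png

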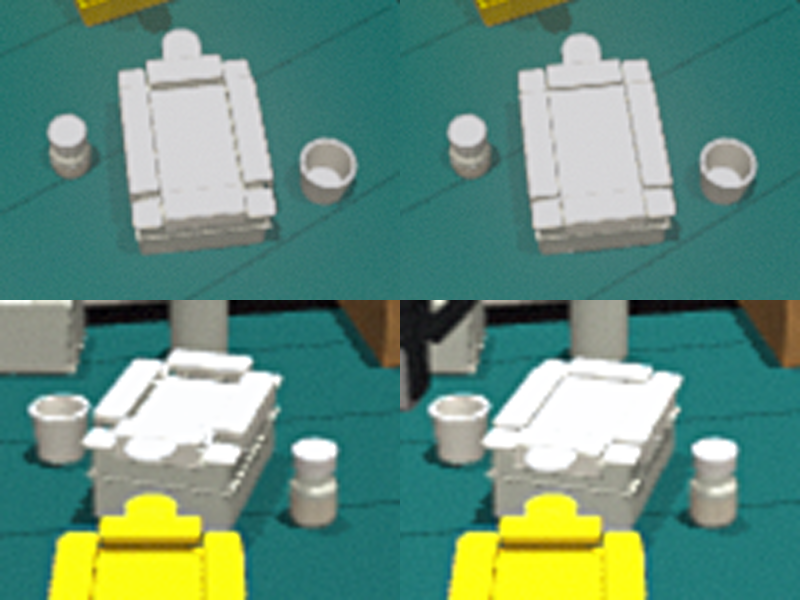

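In both views all four sections now sit low: the steps at the corners are gone and the tab has dropped. The tub and its neighbours haven't moved, and the hand is clear.

```bash
python3 -c "
from workcell import bot;print(bot.job_done())"
```

```text
the job is handed in; nothing more can be done
None
```

I pressed all four lid sections shut, with the pull-tab end last; the tub and its neighbours look unmoved in the final pictures, the hand is clear, and the job is handed in at about 10 s, though the first press (left side) peaked at a reading of about 87 N, under the 120 N limit.

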